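# Open the plinth hatch with its lifting key and hold it

### The job

Take the lifting key from its wooden block, push it down into the keyhole of the walnut plinth's hatch until its collar sits on the brass, turn it a quarter turn so that it locks, and then, with the brass slide still untouched, tug the key gently upward to learn whether the hidden bolt has caught the hatch. If it is caught, draw the slide all the way back, away from the hatch, to free it; then lift the hatch by the key. Finish still gripping the key, holding the hatch with it about 45 degrees open, without wrenching at the hatch and without disturbing the other things on the bench.

Things in the scene. Friction and masses are not known exactly. Their poses are not given: they have to be found in the camera images.
- key_grip (a point): Centre of the flat bow of the loose steel lifting key, which stands upright in the wooden block. Bow: 40 mm long (x axis), 10 mm thick (y), 34 mm high; z is up along the key. Below it a 12 mm stem, then a round collar (30 mm across, 5 mm thick) whose underside is 35 mm below this point, then an 11 mm shank and, at the bottom, a flat bit 25 mm long (along x, like the bow), 6 mm thick.
- key: The same key as a body, about 140 g; origin at its lowest point, 53 mm below key_grip, same axes. The bit and its nose are the lowest 9 mm, the shank the next 9 mm. In the block the collar rests on the block's top. Locked in the hatch it stands by itself when let go.
- block: Fixed light wooden block, 75 (x) x 65 (y) x 40 mm high, origin at the centre of its underside. The key's slot, 14 (x) x 32 mm (y), 28 mm deep, is in the middle of its top; the key's bow lies along the block's y axis. Lift the key 20 mm to clear it.
- plinth: Fixed walnut plinth, 215 (x) x 170 (y) x 80 mm high (foot 231 x 186 mm, 14 mm high), origin at the centre of its underside, -x side roughly towards the robot. The hatch is flush in its top, hinged along the edge nearer the robot; the brass slide is on top, on the +x side of the hatch.
- slot (a point): Centre of the keyhole, level with the hatch's top face, moving with the hatch: x away from the hinge, y along it, z out of the top face. Through the 6 mm hatch: a 15 mm square hole with arms 10 mm wide, 30 mm over all along y. The key enters with its bow along y; turned a quarter turn either way (bow along x) its bit hooks under, with 3 mm play. Home: key_grip is 35 mm above this point.
- hinge (a point): Middle of the hatch's hinge line on the plinth, level with its top (80 mm up); the line runs along the y axis. The keyhole is 82 mm from it.
- hatch (a joint): Opening angle of the hatch (117 x 110 x 6 mm, about 0.2 kg), rad: 0 shut, at most 1.4; the far edge rises towards the robot. It falls shut when let go. Caught, it gives only about 0.02 rad (1 to 2 mm at the key, after the key's 3 mm play) and then holds fast; free, 2 to 3 N at the key lifts it, up to 8 N past 0.12 rad if the hand does not lean with it, as the key must then tilt in the fingers.
- slide_tab (a point): Centre of the upright tab of the brass slide on the plinth's top beyond the hatch: 16 mm long (x), 12 mm wide (y), 18 mm high, its top 103 mm above the bench. x points away from the hatch, the direction in which it is drawn back.
- slide (a joint): How far the slide is drawn back, m: 0 at the start, 0.018 fully back. It needs 3 to 5 N and stays where left. It can only draw the hidden bolt back. The bolt is stiff with old oil and stays where it was left, in the staple under the hatch's far edge or clear of it, so the slide's place does not tell whether the hatch is caught. Drawn fully back, the slide always frees the hatch, which then stays free.
- gear_plate: Loose nickel gear train plate, 80 x 58 mm with brass wheels, 15 mm high, lying flat on the bench; origin at the centre of its underside. Not part of the job.
- pin_vise: Loose ivory-coloured pin vise lying on the bench, 92 mm long, 12 mm thick. Not part of the job.
- oil_pot: Loose round brass oil pot, 44 mm across, 36 mm high, on the bench; origin at the centre of its underside. Not part of the job.
There are look-alikes about, which are no part of the job. Of the things that look like the key, the middle-sized one is meant.

How it is judged (in metres and radians):
On the way, in this order (a step that is already met when the one before it is completed fails the run):
1. the key is pushed home in the keyhole and turned across it so that it locks, the slide untouched (z of key_grip in the frame of slot below 0.041 m and distance between key_grip and slot below 0.045 m and angle between the x axis of key_grip and the x axis of slot, either way round below 0.5 rad and value of joint slide below 0.004 m and value of joint hatch below 0.007 rad), for 0.1 s.
2. the hatch is tugged upward by the gripped key, the slide still untouched: either it rises (more than 0.08 rad) or it holds fast against a pull of 3 N or more (contact force between the fingers and key above 1 N and value of joint slide below 0.004 m and z of key_grip in the frame of slot above 0.036 m and angle between the x axis of key_grip and the x axis of slot, either way round below 0.5 rad and (value of joint hatch above 0.08 rad or (value of joint hatch between 0.009 and 0.035 rad and contact force between key and plinth above 3 N))), for 0.1 s.
At the end, for the whole second after the job is handed in: The hatch is held still at 0.5 to 1.1 rad (29 to 63 degrees) by the locked key alone: the key is in the keyhole, turned across it to within 0.5 rad, it bears on the hatch, the fingers grip the key and touch neither hatch nor plinth (value of joint hatch between 0.5 and 1.1 rad and velocity of joint hatch between -0.1 and 0.1 rad/s and contact force between the fingers and key above 1 N and contact force between the fingers and plinth below 0.5 N and contact force between key and plinth above 0.3 N and angle between the x axis of key_grip and the x axis of slot, either way round below 0.5 rad and distance between key_grip and slot below 0.045 m); the arm keeps its last pose, push and grip.
It fails at once if the shut hatch is wrenched: more than 40 N between key and hatch or plinth while it is shut or caught (value of joint hatch below 0.05 rad and contact force between key and plinth above 40 N).
It fails at once if the gear plate is disturbed (over 20 mm) (distance of gear_plate from where it was at the start of the episode above 0.02 m).
It fails at once if the pin vise is disturbed (over 20 mm) (distance of pin_vise from where it was at the start of the episode above 0.02 m).
It fails at once if the oil pot is disturbed (over 20 mm) (distance of oil_pot from where it was at the start of the episode above 0.02 m).
It also fails if it takes over 61 s, if anything falls off the work surface, if the arm or the gripper's body presses on something with over 40 N, if the wrist force passes 120 N, or if a joint passes its speed limit or range.

### The arm

A 6-joint arm with a two-finger parallel gripper is mounted at the origin on the work surface. World frame = base frame: x ahead of the robot, y to its left, z up, the work surface at z = 0. Lengths are in mm, angles in rad, forces in N, time in s.
With the tool pointing down it reaches from about 275 to 1000 mm from the base axis. Payload 8.4 kg.
Tool frame: the origin (TCP) lies at the very end of the fingers, on their centre line; the grasp point (between the pads) lies 19 mm behind it; x points along the fingers, y is the direction in which the jaws open and shut, and the axes are right-handed (so a half turn about x gives the same grasp; the last joint's range is limited). The gripper opens to 85 mm and grips with 20 to 120 N. Pads are 22 mm wide; open, the fingers measure 114 mm over their backs; the gripper's body (76 mm by 85 mm) begins 54 mm behind the grasp point. The pads swing forward as they close: fully open they stand 13 mm farther back than shut.
Start: joints at [-1.13, 0.353, 1.633, -0, 1.155, -0.002], TCP at [267.793, -564.725, 231.281] pointing down, gripper open.
Joint ranges: [-2.63, 2.63], [-0.92, 2.1], [0.06, 2.66], [-1.3, 4.44], [0, 2.69], [-3.02, 3.02]. Speed limits (rad/s): [2.22, 2.22, 2.79, 3.14, 3.14, 3.14].

### API

Orientations are given as [roll, pitch, yaw] about the fixed x, y, z axes, in that order (R = Rz(yaw) Ry(pitch) Rx(roll)).
In Python, from rig import r, grab_frame, camera_params, sign_off gives the robot as it stands.
- The arm moves only by the tool drive_tool, never from a script. Its argument "rows" is one flat list of numbers, 7 for each row, row after row: the shift along the tool's x, y, z in mm, then the turn, a rotation vector about the tool's x, y, z in degrees, then the opening in per cent of the stroke, from 0 (shut) to 100 (fully open). In form: [x, y, z, rx, ry, rz, fingers, x, y, z, rx, ry, rz, fingers, ...]. A call has 1 to 10 rows; each row is the pose to reach, as a shift and turn from the pose measured when the call began, along the tool's axes at that moment; what a row does not reach only later rows make up. A row lasts 1/8 s, in which the tool goes at most 62.5 mm and 10.7 degrees, less where a joint would pass 70% of its speed; a pose out of reach is approached as far as the arm can. A call with a gripper value outside its range is refused whole. The fingers move at their own pace and stop on an object; "newtons" is the grip in N (left out, the last holds). Time passes only in rows, so rows that repeat a pose let the fingers close. It gives the time, the measured TCP pose, the force and the opening at its end, in the units of the state.
- r.sense(): the state, without advancing time (a new reading comes with each control period).
- grab_frame(name): name is "side" or "top" or "wrist"; returns the picture (384x512x3 uint8, red, green, blue); there is no depth.
- camera_params(name): a dict with "vertical_fov" (degrees; the focal length in pixels is half the picture's height over the tangent of half this angle, whatever the lens; pixels are square), "cx", "cy" (the principal point, pixels), "pose" (4x4, takes a point from camera to world coordinates); the wrist camera has in their place "tool_from_camera" (4x4, takes a point from camera to tool coordinates, whose origin is the TCP and whose axes are the tool frame's). Camera axes: x right, y down, z forward; pixel columns grow to the right and rows downward; lengths in mm; the calibration is good to about 2 mm. A picture is of the moment at which its call begins: read the wrist's pose just before it. camera_params takes no time and is no camera call.
- sign_off(): hands the job in, once; it reports no verdict.
The state is a dict: "clock": time; "qpos": joint angles; "qvel": joint speeds; "joint_efforts": joint torques, N m; "eef_pos": TCP position; "tcp_rot": TCP orientation; "contact_force": force on the tool from outside, world axes, zero at the start; "wrist_torque": the same for the moment, N m; "opening": opening from 0.0 (shut) to 1.0 (fully open).
Only numpy, scipy, OpenCV 4.12 (cv2) and the standard library are available. Lean on these libraries where they do the work, as an engineer would, in place of code of your own. Each camera call takes 0.05 s, during which the arm holds its last target.

## Working session

There is one attempt and no reset: what is moved stays moved. The work goes in short steps, Python scripts to look and compute and a tool call to move; the robot and the scene stay as the last step left them, time stands still between calls to the robot, and variables do not carry over. Pictures are saved under pics/ and viewed, and the job is handed in when it is done.

Besides the shell and the picture viewer there is one more tool, called after "Call:" as name(argument=value, ...) on one line, values as JSON. drive_tool: Moves the arm, as the interface text tells. Its arguments: {"type":"object","properties":{"rows":{"type":"array","items":{"type":"number"}},"newtons":{"type":"number"}},"required":["rows"]}

```bash
mkdir -p pics; ls; python3 - <<'E'
from rig import r, grab_frame, camera_params
import cv2, json
print(r.sense())
for n in ("side","top","wrist"):
    p=camera_params(n); print(n,p)
    f=grab_frame(n); cv2.imwrite(f"pics/{n}0.png",f[:,:,::-1])
E
```

```text
pics
{'clock': 0.0, 'qpos': array([-1.13039392e+00,  3.53674189e-01,  1.63413018e+00,  4.67876382e-05,
        1.15521450e+00, -2.41564428e-03]), 'qvel': array([-0.00022719,  0.00040029,  0.00080747,  0.00228749, -0.00162228,
        0.00091343]), 'joint_efforts': array([ 9.05898250e-04, -6.05249476e+01, -3.42070735e+01,  1.44916844e-04,
        9.44616215e-03,  2.03502998e-05]), 'eef_pos': array([ 267.60424262, -564.28067136,  230.5471157 ]), 'tcp_rot': array([-1.60319703,  1.56936946,  1.98119475]), 'contact_force': array([-0.11185037,  0.31997115,  0.49128923]), 'wrist_torque': array([ 0.03449331, -0.01142372,  0.02017599]), 'opening': 0.9986889810530086}
side {'vertical_fov': 56.828212278365015, 'cx': 259.0444804456633, 'cy': 190.05008604756006, 'pose': array([[-8.40151301e-01, -4.12159880e-01,  3.52519539e-01,
         2.57787744e+02],
       [-5.42340520e-01,  6.34212343e-01, -5.51036718e-01,
         5.23260558e+02],
       [ 3.54298434e-03, -6.54139845e-01, -7.56365328e-01,
         7.59190976e+02],
       [ 0.00000000e+00,  0.00000000e+00,  0.00000000e+00,
         1.0000000
[... 206 characters left out ...]
99648052e-01,  2.32917824e-02,  1.26990231e-02,
         3.90071412e+01],
       [-1.36181851e-02, -3.97384083e-02, -9.99117312e-01,
         1.31154422e+03],
       [ 0.00000000e+00,  0.00000000e+00,  0.00000000e+00,
         1.00000000e+00]])}
wrist {'vertical_fov': 67.11525042022458, 'cx': 257.5765025864163, 'cy': 187.81872421136472, 'tool_from_camera': array([[-6.59113364e-04, -3.10310685e-01,  9.50634969e-01,
        -1.43277847e+02],
       [ 9.99999185e-01, -1.24398726e-03,  2.87271452e-04,
         9.88971562e-01],
       [ 1.09343439e-03,  9.50634384e-01,  3.10311252e-01,
        -8.03783875e+01],
       [ 0.00000000e+00,  0.00000000e+00,  0.00000000e+00,
         1.00000000e+00]])}
```

View pics/side0.png

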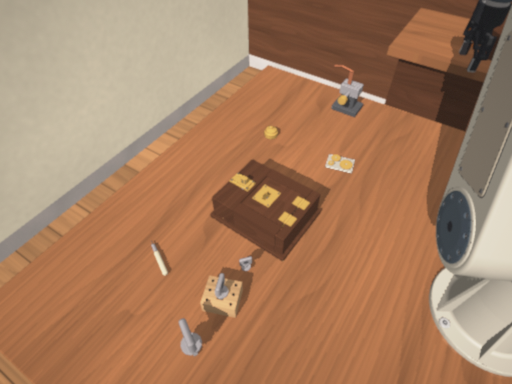

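View pics/top0.png

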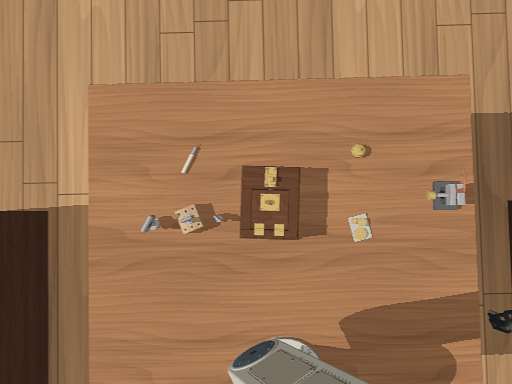

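View pics/wrist0.png

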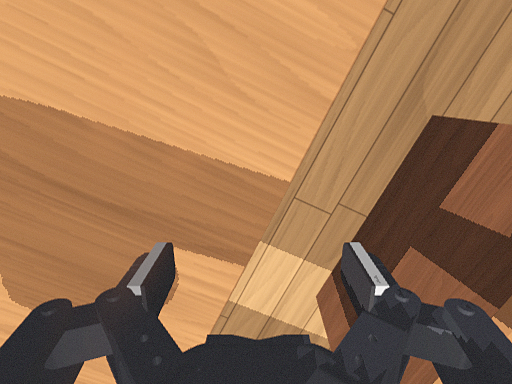

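The side view shows the key upright in the wooden block at (222,285), a bigger look-alike at (187,335) and a small one at (246,263). In the top view the block is at (190,219), the plinth around (270,203) with the brass slide at (271,177), the oil pot at (359,151), the gear plate at (360,228) and the pin vise at (190,159).

```bash
cat > h.py <<'E'
import numpy as np, cv2
from scipy.spatial.transform import Rotation as R
from rig import r, grab_frame, camera_params
def tool():
    s=r.sense(); T=np.eye(4); T[:3,:3]=R.from_euler('xyz',s['tcp_rot']).as_matrix(); T[:3,3]=s['eef_pos']; return T
def cam(n,T=None):
    p=camera_params(n); f=192/np.tan(np.radians(p['vertical_fov']/2))
    P=p['pose'] if n!='wrist' else (tool() if T is None else T)@p['tool_from_camera']
    return P,f,p['cx'],p['cy']
def cast(C,uv,z):
    P,f,cx,cy=C; uv=np.atleast_2d(uv).astype(float)
    d=np.c_[(uv[:,0]-cx)/f,(uv[:,1]-cy)/f,np.ones(len(uv))]@P[:3,:3].T
    o=P[:3,3]; return o+d*((z-o[2])/d[:,2])[:,None]
def proj(C,X):
    P,f,cx,cy=C; c=(np.atleast_2d(X)-P[:3,3])@P[:3,:3]
    return np.c_[cx+f*c[:,0]/c[:,2],cy+f*c[:,1]/c[:,2]]
def snap(n,name,scale=None,crop=None):
    T=tool(); f=grab_frame(n)[:,:,::-1].copy(); cv2.imwrite(f'pics/{name}_raw.png',f)
    np.save(f'pics/{name}_T.npy',T); return f,T
def zoom(f,x0,y0,x1,y1,k,name):
    cv2.imwrite(f'pics/{name}.png',cv2.resize(f[y0:y1,x0:x1],None,fx=k,fy=k,interpolation=cv2.INTER_CUBIC))
E
python3 - <<'E'
from h import *
a=cv2.imread('pics/top0.png'); zoom(a,130,130,310,260,4,'top0z')
a=cv2.imread('pics/side0.png'); zoom(a,140,150,340,360,2.8,'side0z')
C=cam('top')
for n,uv,z in [('block',(189,219),40),('plinth corners',[(242,166),(299,167),(297,239),(241,238)],80),('plate',[(270,202)],80),('tab',(271,177),95),('vise',(190,159),6),('oil',(359,151),18),('gear',(360,228),7)]:
    print(n,cast(C,uv,z).round())
E
```

```text
block [[503. 287.  40.]]
plinth corners [[660. 117.  80.]
 [653. -55.  80.]
 [436. -44.  80.]
 [443. 124.  80.]]
plate [[549.  35.  80.]]
tab [[623.  30.  95.]]
vise [[695. 288.   6.]]
oil [[ 705. -251.   18.]]
gear [[ 462. -249.    7.]]
```

View pics/top0z.png

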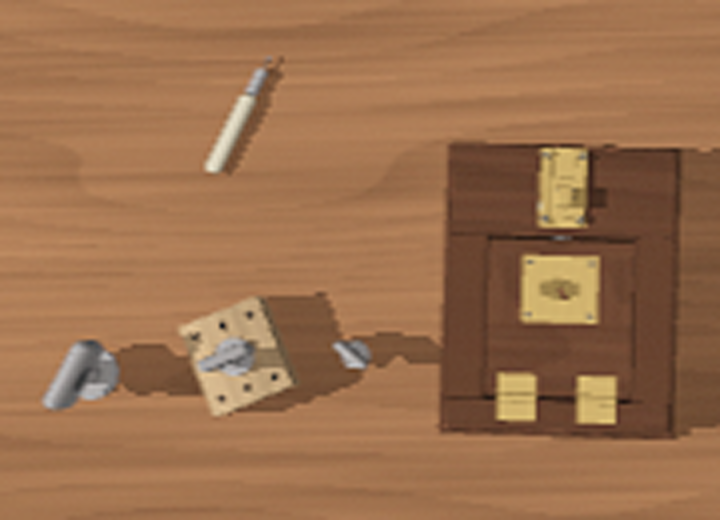

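View pics/side0z.png

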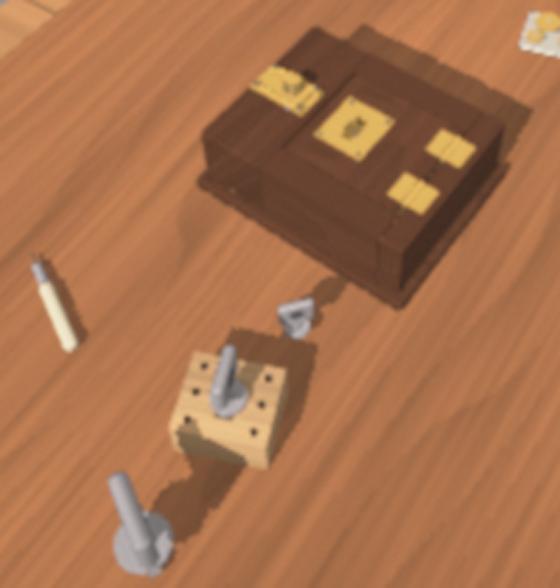

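```bash
python3 - <<'E'
from h import *
T=tool(); print(T.round(3)); q=r.sense()['qpos']; print(q.round(3))
C=cam('top')
# block top zoom corners
z=np.array([(180,325),(262,297),(298,385),(220,415)])/4+[130,130]
print(cast(C,z,40).round())
for n,p in [('plate',[(520,255),(598,255),(600,324),(522,324)]),('slide',[(540,148),(586,148),(586,227),(538,227)]),('hatch',[(488,236),(637,240),(632,403),(486,398)]),('top',[(448,145),(680,150),(676,436),(442,432)])]:
    X=cast(C,np.array(p)/4+[130,130],80); print(n,X.round().tolist(),X.mean(0).round())
E
```

```text
[[-0.00000e+00  4.29000e-01 -9.04000e-01  2.67647e+02]
 [ 1.00000e-03 -9.04000e-01 -4.29000e-01 -5.64374e+02]
 [-1.00000e+00 -1.00000e-03  0.00000e+00  2.30723e+02]
 [ 0.00000e+00  0.00000e+00  0.00000e+00  1.00000e+00]]
[-1.13   0.354  1.634 -0.     1.155 -0.002]
[[528. 331.  40.]
 [548. 266.  40.]
 [479. 240.  40.]
 [458. 301.  40.]]
plate [[575.0, 64.0, 80.0], [573.0, 5.0, 80.0], [521.0, 5.0, 80.0], [523.0, 64.0, 80.0]] [548.  35.  80.]
slide [[655.0, 47.0, 80.0], [654.0, 13.0, 80.0], [595.0, 14.0, 80.0], [595.0, 50.0, 80.0]] [625.  31.  80.]
hatch [[590.0, 88.0, 80.0], [584.0, -24.0, 80.0], [462.0, -17.0, 80.0], [468.0, 92.0, 80.0]] [526.  35.  80.]
top [[659.0, 117.0, 80.0], [651.0, -58.0, 80.0], [436.0, -50.0, 80.0], [443.0, 126.0, 80.0]] [547.  34.  80.]
```

Call:
drive_tool(rows=[0,-696,-580,-85.6,0,0,100,0,-696,-580,-85.6,0,0,100,0,-696,-580,-85.6,0,0,100,0,-696,-580,-85.6,0,0,100,0,-696,-580,-85.6,0,0,100,0,-696,-580,-85.6,0,0,100,0,-696,-580,-85.6,0,0,100,0,-696,-580,-85.6,0,0,100,0,-696,-580,-85.6,0,0,100,0,-696,-580,-85.6,0,0,100])

```text
clock: 1.4
eef_pos: [423.6, 42.7, 231.6]
tcp_rot: [2.382, 1.57, 1.177]
contact_force: [2.7, -1.3, -0.7]
opening: 1.003
```

```bash
python3 - <<'E'
from h import *
f,T=snap('wrist','w1'); print(T.round(3)); print(r.sense()['qpos'].round(3))
d=T[:3,:3].T@(np.array([493,312,185])-T[:3,3]); print(d, np.degrees(np.arctan2(T[1,1],T[0,1])))
E
```

```text
[[ 0.00000e+00  9.34000e-01  3.58000e-01  4.23632e+02]
 [ 1.00000e-03  3.58000e-01 -9.34000e-01  4.26580e+01]
 [-1.00000e+00  1.00000e-03 -1.00000e-03  2.31634e+02]
 [ 0.00000e+00  0.00000e+00  0.00000e+00  1.00000e+00]]
[ 0.108  0.037  2.031  0.005  1.071 -0.263]
[  46.89992628  161.17048266 -226.61948359] 20.979110950488312
```

View pics/w1_raw.png

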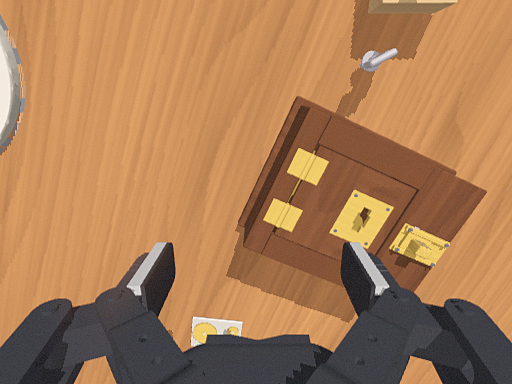

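The wrist view shows the whole plinth top: keyhole plate at about (362,220), slide at (420,246), hinge leaves at (307,167) and (283,214), the small look-alike at (378,58), and the gear plate at (217,330).

```bash
python3 - <<'E'
from h import *
f=cv2.imread('pics/w1_raw.png'); T=np.load('pics/w1_T.npy'); C=cam('wrist',T)
zoom(f,230,90,490,290,3,'w1z')
hsv=cv2.cvtColor(f,cv2.COLOR_BGR2HSV)
m=cv2.inRange(hsv,(20,110,150),(35,255,255))
m=cv2.morphologyEx(m,cv2.MORPH_CLOSE,np.ones((7,7)))
for c in cv2.findContours(m,0,2)[0]:
    if cv2.contourArea(c)<150: continue
    b=cv2.boxPoints(cv2.minAreaRect(c)); X=cast(C,b,80)
    print(cv2.minAreaRect(c)[0],cv2.contourArea(c),X.round(1).tolist(),X.mean(0).round(1))
E
```

```text
(203.38612365722656, 331.13861083984375) 280.0 [[417.4, -184.4, 80.0], [431.0, -155.8, 80.0], [452.3, -172.3, 80.0], [438.8, -201.8, 80.0]] [ 434.9 -178.6   80. ]
(419.33917236328125, 245.22923278808594) 1358.5 [[597.6, 12.1, 80.0], [593.3, 47.4, 80.0], [659.9, 43.7, 80.0], [666.5, 7.2, 80.0]] [629.3  27.6  80. ]
(360.97589111328125, 219.48599243164062) 2001.5 [[524.5, 5.8, 80.0], [528.0, 66.8, 80.0], [577.5, 59.1, 80.0], [576.8, -4.0, 80.0]] [551.7  31.9  80. ]
(295.8999938964844, 189.1999969482422) 1627.0 [[448.8, -6.5, 80.0], [454.4, 85.9, 80.0], [489.3, 82.7, 80.0], [486.7, -11.5, 80.0]] [469.8  37.7  80. ]
```

View pics/w1z.png

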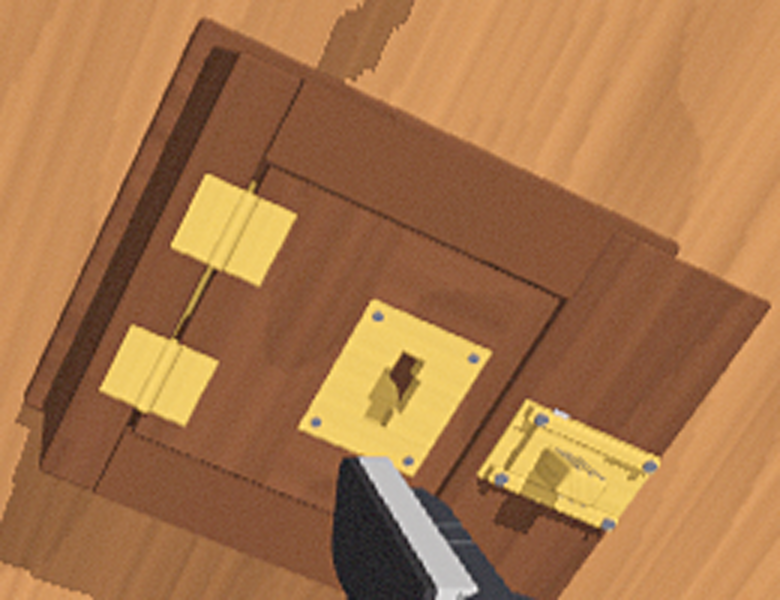

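Call:
drive_tool(rows=[0,161,-227,0,0,0,100,0,161,-227,0,0,0,100,45,161,-227,0,0,0,100,45,161,-227,0,0,0,100,45,161,-227,0,0,0,100,45,161,-227,0,0,0,100,45,161,-227,0,0,0,100])

```text
clock: 2.33
eef_pos: [493.4, 318.3, 188.0]
tcp_rot: [2.539, 1.567, 1.337]
contact_force: [0.0, -0.7, 0.2]
opening: 0.998
```

The plate centre (about (361,219) px) gives the keyhole near (551,33), consistent with the top view. Now the key.

```bash
python3 - <<'E'
from h import *
f,T=snap('wrist','w2'); print(T.round(3).tolist()); print(r.sense()['qvel'].round(3))
cv2.imwrite('pics/w2z.png',cv2.resize(f[20:340,80:440],None,fx=2,fy=1.8,interpolation=cv2.INTER_CUBIC))
f,_=snap('side','s2'); zoom(f,150,220,300,380,4,'s2z')
E
```

```text
[[0.001, 0.933, 0.361, 493.363], [0.004, 0.361, -0.933, 318.346], [-1.0, 0.002, -0.003, 187.965], [0.0, 0.0, 0.0, 1.0]]
[-0.01  -0.011  0.001  0.003  0.     0.002]
```

View pics/w2_raw.png

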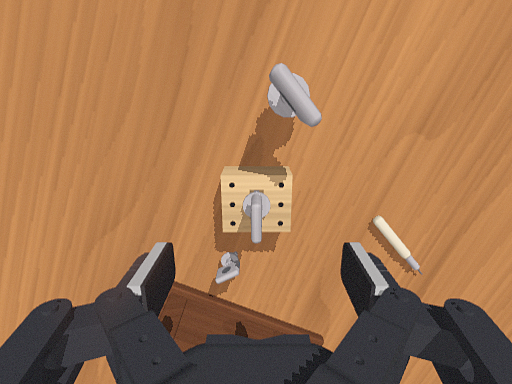

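View pics/s2z.png

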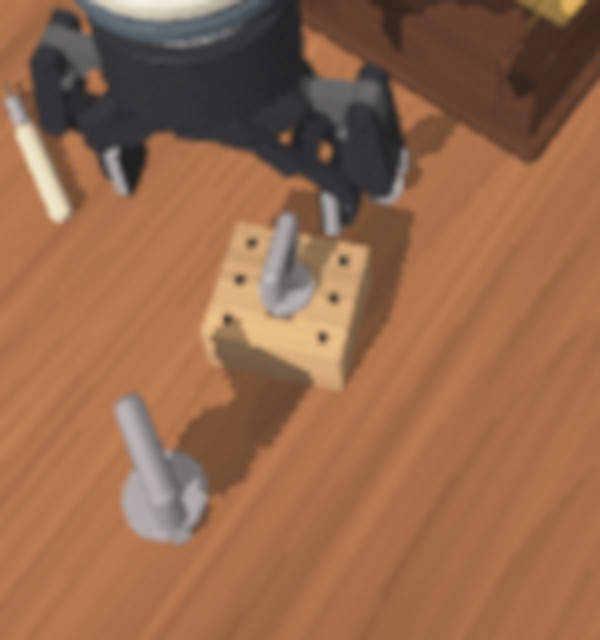

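The bow lies almost exactly along the tool's z: bow at (256,218), collar at (257,205), block top spanning cols 221–291 and rows 178–232. The small look-alike stands at (229,268) and the big one at (292,95).

```bash
python3 - <<'E'
from h import *
f=cv2.imread('pics/w2_raw.png'); T=np.load('pics/w2_T.npy'); C=cam('wrist',T)
zoom(f,205,155,305,255,6,'w2z')
hsv=cv2.cvtColor(f,cv2.COLOR_BGR2HSV)
m=cv2.inRange(hsv,(0,0,90),(180,40,230)); 
m[:, :200]=0; m[:,320:]=0; m[:160]=0; m[250:]=0
cs=sorted(cv2.findContours(m,0,2)[0],key=cv2.contourArea)
c=cs[-1]; print(cv2.contourArea(c),cv2.boundingRect(c))
rows=np.arange(175,250)
for y in rows[::3]:
    x=np.where(m[y])[0]
    if len(x): print(y,x.min(),x.max(),len(x))
E
```

```text
788.5 (243, 191, 27, 52)
193 250 263 14
196 246 266 21
199 244 268 25
202 243 269 27
205 243 269 27
208 243 269 27
211 244 268 25
214 246 266 21
217 250 262 13
220 251 261 11
223 251 261 11
226 251 261 11
229 251 261 11
232 251 261 11
235 251 261 11
238 251 261 11
241 252 260 9
```

View pics/w2z.png

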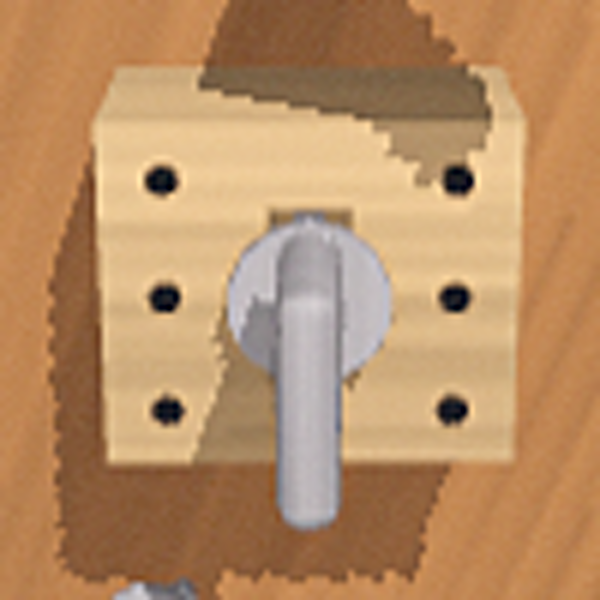

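```bash
python3 - <<'E'
from h import *
T=np.load('pics/w2_T.npy'); C=cam('wrist',T)
def t(X): return (X-T[:3,3])@T[:3,:3]
z=lambda a:np.array(a)/6+[205,155]-0.5+0.08
print('collar',cast(C,(256.3,204.7),45),t(cast(C,(256.3,204.7),45)))
h=cast(C,z([(162,181),(458,180),(455,298),(452,411),(168,411),(165,299)]),40)
print('block holes mean',h.mean(0), 'dir',np.degrees(np.arctan2(*(h[1]-h[0])[1::-1])), t(h.mean(0)))
b=cast(C,z([(95,120),(524,120),(514,463),(108,463)]),40); print('block',b.round(1).tolist(),b.mean(0),t(b.mean(0)))
print('bow end',t(cast(C,(256.2,242),90)), 'bow near top z92 at 205?',proj(C,[[*cast(C,(256.3,204.7),45)[0,:2],92]]))
E
```

```text
collar [[505.09031069 287.18282056  45.        ]] [[142.85378211  -0.62015456  33.7651301 ]]
block holes mean [505.56657478 285.76945359  40.        ] dir 21.22807917994413 [147.84869635  -0.69679634  35.27158005]
block [[458.8, 303.4, 40.0], [528.4, 330.1, 40.0], [552.6, 268.8, 40.0], [482.3, 241.8, 40.0]] [505.53251436 286.01793703  40.        ] [147.84962943  -0.63898022  35.02752973]
bow end [[97.78896238 -0.58460357 53.39877484]] bow near top z92 at 205? [[256.21290473 223.55748972]]
```

Call:
drive_tool(rows=[0,-0.6,34.3,0,0,0,100,40,-0.6,34.3,0,0,0,100,90,-0.6,34.3,0,0,0,100,120,-0.6,34.3,0,0,0,100,132,-0.6,34.3,0,0,0,100,132,-0.6,34.3,0,0,0,100,132,-0.6,34.3,0,0,0,50], newtons=40)

```text
clock: 3.3
eef_pos: [506.7, 286.6, 58.0]
tcp_rot: [2.181, 1.564, 0.977]
contact_force: [-0.3, 0.9, 0.2]
opening: 0.817
```

```bash
python3 - <<'E'
from h import *
f,T=snap('wrist','w3'); print(T.round(3).tolist()); print(r.sense()['opening'])
E
```

```text
[[0.004, 0.933, 0.359, 506.694], [0.006, 0.359, -0.933, 286.556], [-1.0, 0.006, -0.004, 57.968], [0.0, 0.0, 0.0, 1.0]]
0.73441127159014
```

View pics/w3_raw.png

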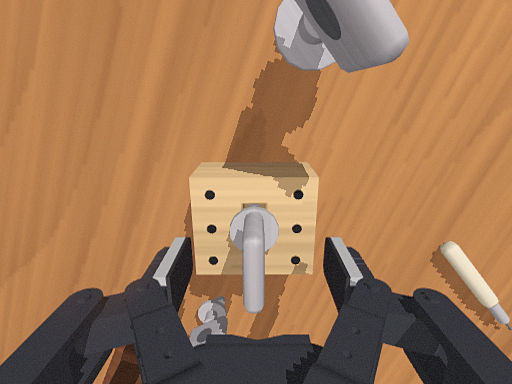

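The bow (253,265) is centred between the fingers, collar at (254,229); the big look-alike at (340,40) is clear.

```bash
python3 - <<'E'
from h import *
T=np.load('pics/w3_T.npy'); C=cam('wrist',T)
for uv,z in [((254,228.5),45),((253.5,311),90),((254.5,228),40)]:
    X=cast(C,uv,z); print(X.round(1),((X-T[:3,3])@T[:3,:3]).round(1))
E
```

```text
[[504.7 288.1  45. ]] [[13.  -1.4 -2.1]]
[[512.1 268.7  90. ]] [[-32.1  -1.2  18.5]]
[[505.7 286.2  40. ]] [[18.  -1.1  0. ]]
```

Call:
drive_tool(rows=[2,-1.2,-1,0,0,0,40,2,-1.2,-1,0,0,0,20,2,-1.2,-1,0,0,0,5,2,-1.2,-1,0,0,0,0,2,-1.2,-1,0,0,0,0,2,-1.2,-1,0,0,0,0,2,-1.2,-1,0,0,0,0,2,-1.2,-1,0,0,0,0], newtons=40)

```text
clock: 4.35
eef_pos: [505.3, 287.3, 56.3]
tcp_rot: [2.165, 1.564, 0.961]
contact_force: [-1.2, -0.3, 6.0]
opening: 0.109
```

```bash
python3 - <<'E'
from h import *
f,T=snap('wrist','w4'); print(T.round(4).tolist()); s=r.sense();print(s['opening'],s['contact_force'])
E
```

```text
[[0.0041, 0.9332, 0.3592, 505.3156], [0.0059, 0.3592, -0.9332, 287.2845], [-1.0, 0.006, -0.0041, 56.3082], [0.0, 0.0, 0.0, 1.0]]
0.11455167786668277 [-0.19694121 -0.63843286  5.52509222]
```

View pics/w4_raw.png

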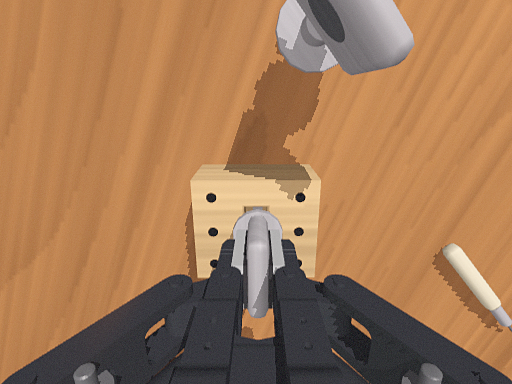

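Call:
drive_tool(rows=[-15,0,0,0,0,0,0,-45,0,0,0,0,0,0,-95,0,0,0,0,0,0,-135,-8,50,6,0,0,0,-135,-17,105,14,0,0,0,-135,-26,160,23.5,0,0,0,-135,-34,210,23.5,0,0,0,-135,-37,226,23.5,0,0,0,-135,-37,226,23.5,0,0,0,-135,-37,226,23.5,0,0,0])

```text
clock: 5.65
eef_pos: [551.2, 63.4, 190.3]
tcp_rot: [2.609, 1.563, 0.996]
contact_force: [-0.1, 0.2, -1.8]
opening: 0.11
```

```bash
python3 - <<'E'
from h import *
f,T=snap('wrist','w5'); print(T.round(4).tolist()); s=r.sense();print(s['opening'],s['contact_force'],s['qvel'].round(3))
E
```

```text
[[0.0041, 0.9991, -0.042, 551.2275], [0.0064, -0.0421, -0.9991, 63.4146], [-1.0, 0.0039, -0.0066, 190.3077], [0.0, 0.0, 0.0, 1.0]]
0.10863194511706487 [ 0.09206954  1.23217495 -1.29096041] [ 0.005  0.002  0.    -0.003 -0.002 -0.005]
```

View pics/w5_raw.png

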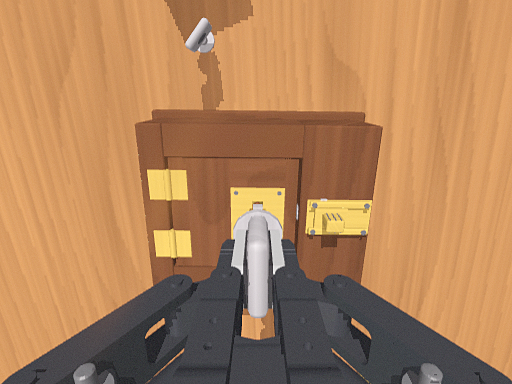

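The keyhole is hidden behind the key here (plate at (257,210)); the slide tab shows at (333,222). I'll step to -y to uncover the keyhole.

Call:
drive_tool(rows=[0,0,40,0,0,0,0,0,0,75,0,0,0,0,0,0,75,0,0,0,0,0,0,75,0,0,0,0,0,0,75,0,0,0,0])

```text
clock: 6.32
eef_pos: [548.1, -10.1, 189.7]
tcp_rot: [2.64, 1.563, 1.029]
contact_force: [-0.3, -0.0, -2.0]
opening: 0.11
```

```bash
python3 - <<'E'
from h import *
f,T=snap('wrist','w6'); print(T.round(4).tolist()); s=r.sense();print(s['opening'],s['contact_force'],s['qvel'].round(3))
zoom(f,130,60,400,260,2.9,'w6z')
E
```

```text
[[0.0039, 0.9992, -0.0401, 548.0918], [0.0066, -0.0401, -0.9992, -10.1108], [-1.0, 0.0037, -0.0067, 189.7169], [0.0, 0.0, 0.0, 1.0]]
0.10907119627079918 [ 0.01431643  0.44996536 -1.20389286] [-0.006  0.001 -0.001 -0.002 -0.    -0.003]
```

View pics/w6z.png

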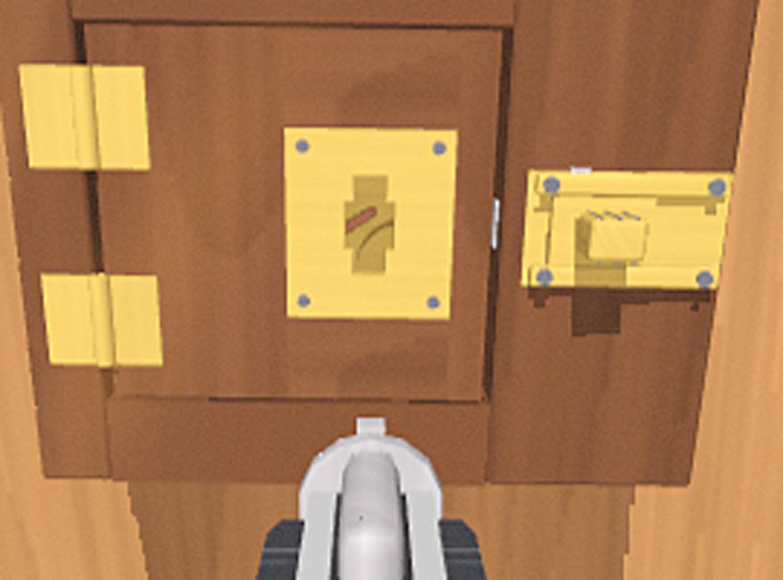

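The keyhole is clearly visible: its cross is centred at zoom (369.5,225), i.e. raw (257,137); plate screws at the corners; the slide tab is at zoom (612,237); the key's bit shows at zoom (370,425).

```bash
python3 - <<'E'
from h import *
T=np.load('pics/w6_T.npy'); C=cam('wrist',T)
z=lambda a:np.array(a)/2.9+[130,60]-0.5+0.17
t=lambda X:((X-T[:3,3])@T[:3,:3]).round(1)
X=cast(C,z([(302,146),(439,148),(432,303),(303,301)]),80.); print('screws',X.round(1).tolist(),X.mean(0))
d=X[1]+X[2]-X[0]-X[3]; e=X[0]+X[1]-X[2]-X[3]; print(np.degrees(np.arctan2(d[1],d[0])),np.degrees(np.arctan2(-e[0],e[1])))
k=cast(C,z([(346,205),(394,205),(394,250),(346,250)]),80); print('hole',k.round(1).tolist(),k.mean(0),t(k.mean(0)))
k=cast(C,z([(370,177),(369,273)]),80); print('arms',k.round(1).tolist(),k.mean(0),t(k.mean(0)))
h=cast(C,z([(86,27),(502,30),(487,402),(111,397)]),80); print('hatch',h.round(1).tolist())
h=cast(C,z([(95,66),(102,366)]),80); print('hinge',h.round(1).tolist(),np.degrees(np.arctan2((h[0]-h[1])[1],(h[0]-h[1])[0]))-90)
b=cast(C,z([(370.5,418)]),T[2,3]-30); print('bit far top edge?',t(b))
tt=cast(C,z([(585,217),(648,217),(640,262),(590,262)]),103); print('tab top?',tt.round(1).tolist(),tt.mean(0))
bw=cast(C,(257,206),T[2,3]-11); 
E
```

```text
screws [[532.2, 56.9, 80.0], [572.2, 54.6, 80.0], [569.3, 8.4, 80.0], [529.5, 10.7, 80.0]] [550.80867177  32.64055545  80.        ]
-3.254056095162408 -3.5172930958931468
hole [[544.2, 39.3, 80.0], [558.5, 38.8, 80.0], [558.1, 25.3, 80.0], [543.5, 25.9, 80.0]] [551.09597926  32.32440446  80.        ] [110.    0.9 -41.8]
arms [[551.7, 47.2, 80.0], [550.2, 18.6, 80.0]] [550.96545659  32.88398871  80.        ] [110.    0.7 -42.3]
hatch [[474.0, 91.5, 80.0], [590.4, 86.0, 80.0], [586.3, -24.9, 80.0], [466.1, -18.1, 80.0]]
hinge [[475.1, 81.2, 80.0], [464.7, -7.6, 80.0]] -6.663785493549426
bit far top edge? [[ 30.1   1.  -11.6]]
tab top? [[609.8, 36.0, 103.0], [627.0, 35.3, 103.0], [625.5, 23.0, 103.0], [611.7, 23.6, 103.0]] [618.51058604  29.45411139 103.        ]
```

```bash
python3 - <<'E'
from h import *
f=cv2.imread('pics/w6_raw.png'); zoom(f,215,195,305,265,8,'w6k')
for n in ('w6',):
    T=np.load(f'pics/{n}_T.npy'); C=cam('wrist',T)
    t=lambda X:((X-T[:3,3])@T[:3,:3]).round(1)
    z=lambda a:np.array(a)/2.9+[130,60]-0.5+0.17
    for dz in (11,16): print('collar',dz,t(cast(C,z([(370,434),(299,492),(441,492)]),T[2,3]-dz)).tolist())
    for dz in (25,28,34): print('bit',dz,t(cast(C,z([(370,418),(357,418),(385,418)]),T[2,3]-dz)).tolist())
E
```

```text
collar 11 [[11.1, 0.9, -15.6], [11.0, -13.5, -3.0], [11.1, 15.3, -2.9]]
collar 16 [[16.1, 0.9, -13.5], [16.0, -14.0, -0.5], [16.1, 15.8, -0.4]]
bit 25 [[25.1, 0.9, -13.6], [25.1, -1.9, -13.6], [25.1, 4.1, -13.5]]
bit 28 [[28.1, 0.9, -12.4], [28.1, -1.9, -12.4], [28.1, 4.2, -12.4]]
bit 34 [[34.1, 0.9, -10.1], [34.1, -2.1, -10.1], [34.1, 4.3, -10.0]]
```

View pics/w6k.png

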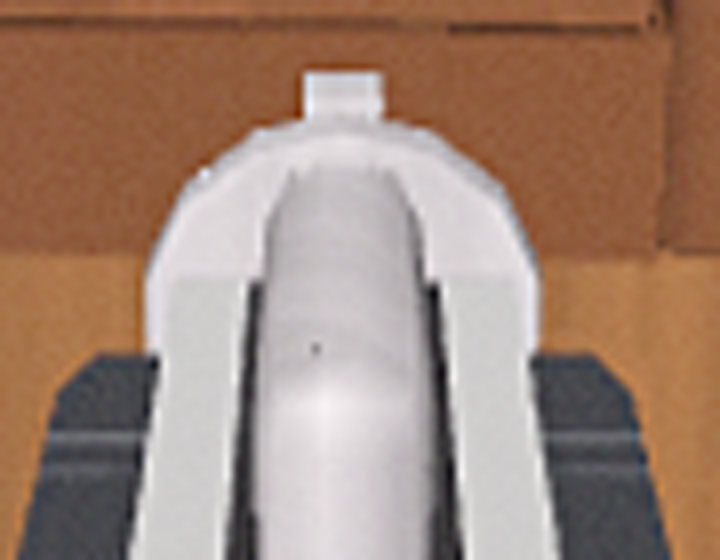

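Call:
drive_tool(rows=[20,0,-25,1,0,0,0,55,-0.2,-41.5,1,0,0,0,60,-0.2,-41.5,1,0,0,0,60,-0.2,-41.5,1,0,0,0,60,-0.2,-41.5,1,0,0,0,60,-0.2,-41.5,1,0,0,0])

```text
clock: 7.12
eef_pos: [550.5, 31.2, 131.0]
tcp_rot: [2.484, 1.562, 0.855]
contact_force: [-0.2, -0.6, -1.0]
opening: 0.113
```

```bash
python3 - <<'E'
from h import *
T0=np.load('pics/w6_T.npy')
f,T=snap('wrist','w7'); print(T.round(4).tolist()); s=r.sense();print(s['opening'],s['contact_force'],s['wrist_torque'])
d=T0[:3,:3].T@(T[:3,3]-T0[:3,3]); print(d)
slot=T0@np.array([110,.8,-42.1,1]); print('slot in tool now',np.linalg.inv(T)@slot, np.degrees(np.arctan2(T[1,1],T[0,1])))
zoom(f,150,120,370,290,3.4,'w7z')
f,T=snap('side','s7'); zoom(f,200,130,350,270,4,'s7z')
E
```

```text
[[0.0057, 0.9983, -0.0581, 550.4703], [0.0066, -0.0582, -0.9983, 31.2489], [-1.0, 0.0053, -0.0069, 131.0438], [0.0, 0.0, 0.0, 1.0]]
0.11252054199102582 [-0.07000944  0.53256071 -1.43079718] [-0.00181983  0.00664211  0.00061738]
[ 58.95166208   0.50107245 -41.02752827]
slot in tool now [51.04886191  0.19031391 -1.07230399  1.        ] -3.3350689256179527
```

View pics/w7z.png

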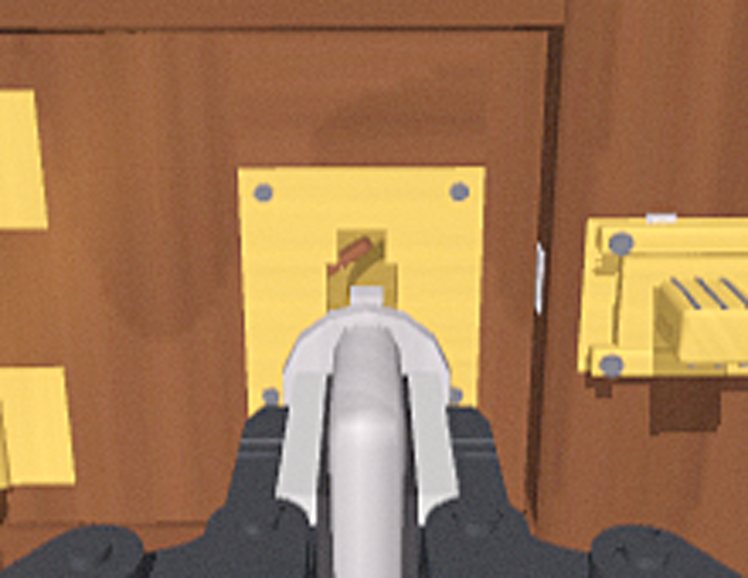

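View pics/s7z.png

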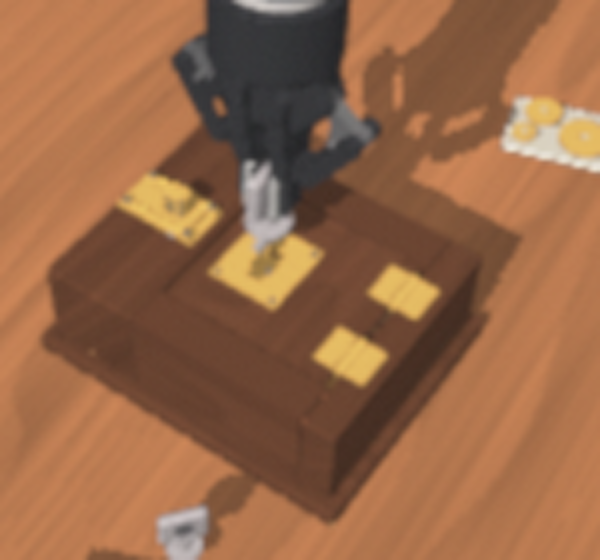

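Keyhole arm spans zoom cols 337–387 (square 327–397), top edge at row 230; the bit is at cols 349–383 and lines up with it.

```bash
python3 - <<'E'
from h import *
T=np.load('pics/w7_T.npy'); C=cam('wrist',T)
z=lambda a:np.array(a)/3.4+[150,120]-0.5+0.15
t=lambda X:((X-T[:3,3])@T[:3,:3]).round(1)
print('arm top',t(cast(C,z([(337,231),(387,231),(327,264),(397,264)]),80)).tolist())
print('screws',t(cast(C,z([(264,192),(459,192),(456,397),(270,397)]),80)).tolist())
print('bit',t(cast(C,z([(349,287),(383,287)]),T[2,3]-26)).tolist())
print('collar',t(cast(C,z([(367,308),(284,375),(453,375)]),T[2,3]-11)).tolist())
E
```

```text
arm top [[51.1, -5.1, -15.7], [51.2, 5.3, -15.7], [51.1, -7.3, -8.4], [51.1, 7.4, -8.4]]
screws [[51.1, -20.0, -24.2], [51.3, 20.0, -24.0], [51.0, 20.7, 22.7], [50.8, -20.2, 22.5]]
bit [[26.1, -2.2, -13.0], [26.1, 4.1, -13.0]]
collar [[11.1, 1.1, -15.1], [10.9, -13.3, -2.6], [11.1, 16.0, -2.5]]
```

Call:
drive_tool(rows=[5,-0.9,-0.5,0,0,0,0,10,-0.9,-0.5,0,0,0,0,13,-0.9,-0.5,0,0,0,0,16,-0.9,-0.5,0,0,0,0,18,-0.9,-0.5,0,0,0,0,20,-0.9,-0.5,0,0,0,0,20,-0.9,-0.5,0,0,0,0])

```text
clock: 8.1
eef_pos: [549.4, 32.0, 110.6]
tcp_rot: [2.553, 1.563, 0.924]
contact_force: [0.8, 0.3, -1.5]
opening: 0.111
```

Call:
drive_tool(rows=[3,0,0,0,0,0,0,6,0,0,0,0,0,0,9,0,0,0,0,0,0,11,0,0,0,0,0,0,12,0,0,0,0,0,0,12,0,0,0,0,0,0])

```text
clock: 8.85
eef_pos: [549.4, 32.1, 98.5]
tcp_rot: [2.562, 1.563, 0.933]
contact_force: [0.4, -0.4, -1.2]
opening: 0.113
```

Call:
drive_tool(rows=[1,0,0,0,0,0,0,2,0,0,0,0,0,0,2.5,0,0,0,0,0,0,2.5,0,0,0,0,0,0])

```text
clock: 9.35
eef_pos: [549.5, 32.1, 96.2]
tcp_rot: [2.55, 1.563, 0.921]
contact_force: [-1.9, 0.1, 2.5]
opening: 0.108
```

```bash
python3 - <<'E'
from h import *
f,T=snap('wrist','w8'); print(T.round(4).tolist()); s=r.sense();print(s['opening'],s['contact_force'],s['wrist_torque'])
zoom(f,150,120,370,290,3.4,'w8z')
f,T=snap('side','s8'); zoom(f,200,130,350,270,4,'s8z')
E
```

```text
[[0.005, 0.9983, -0.0579, 549.4769], [0.0065, -0.058, -0.9983, 32.1263], [-1.0, 0.0046, -0.0068, 96.2488], [0.0, 0.0, 0.0, 1.0]]
0.10782964430115352 [-1.39588256 -0.24701638  3.69252151] [-0.01049736  0.2545293  -0.03894896]
```

View pics/w8z.png

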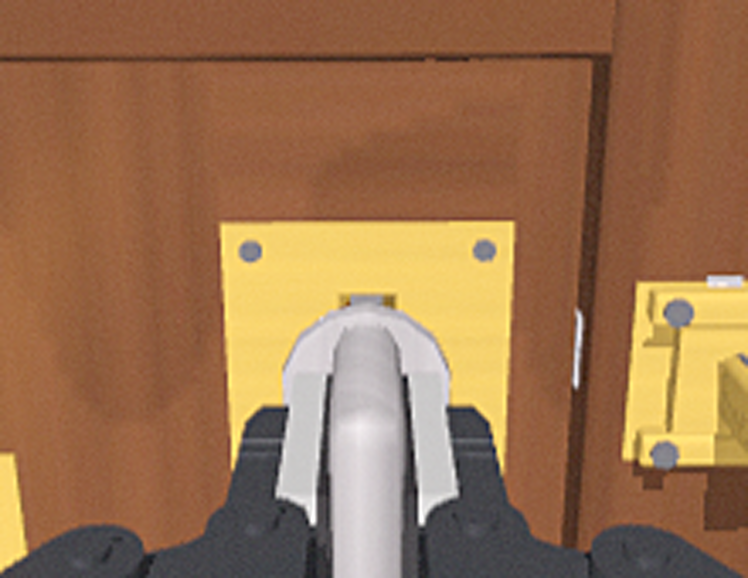

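View pics/s8z.png

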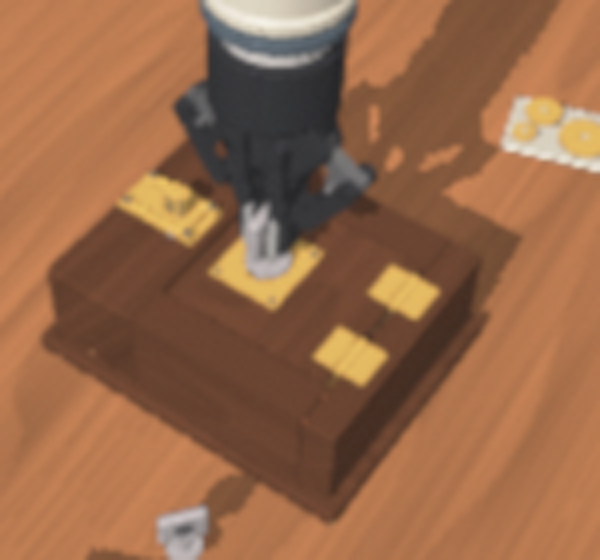

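The collar is on the brass (contact at TCP z 96.2 with 3–4 N upward reaction, as expected). Now the turn, in two halves.

Call:
drive_tool(rows=[0,0,0,8,0,0,0,0,0,0,16,0,0,0,0,0,0,24,0,0,0,0,0,0,32,0,0,0,0,0,0,40,0,0,0,0,0,0,40,0,0,0])

```text
clock: 10.2
eef_pos: [549.7, 32.1, 96.3]
tcp_rot: [-3.088, 1.562, 0.869]
contact_force: [-0.3, -0.5, 1.3]
opening: 0.109
```

```bash
python3 - <<'E'
from h import *
s=r.sense(); print(s['contact_force'],s['wrist_torque'],s['qpos'].round(4),tool().round(4).tolist())
E
```

```text
[-0.31271262 -0.4605585   1.27635776] [ 0.00469362 -0.05801347 -0.0317684 ] [0.0517 0.405  1.9078 0.0085 0.8229 0.8012] [[0.0055, 0.7281, -0.6855, 549.7462], [0.0066, -0.6855, -0.728, 32.1039], [-1.0, -0.0005, -0.0086, 96.293], [0.0, 0.0, 0.0, 1.0]]
```

Call:
drive_tool(rows=[0.3,0,0,9,0,0,0,0.5,0,0,18,0,0,0,0.5,0,0,27,0,0,0,0.5,0,0,36,0,0,0,0.5,0,0,45,0,0,0,0.5,0,0,50,0,0,0,0.5,0,0,50,0,0,0,0.5,0,0,50,0,0,0])

```text
clock: 11.2
eef_pos: [550.5, 32.1, 96.2]
tcp_rot: [-2.34, 1.561, 0.748]
contact_force: [2.0, -0.8, 5.3]
opening: 0.113
```

```bash
python3 - <<'E'
from h import *
f,T=snap('wrist','w9'); s=r.sense(); print(s['contact_force'],s['wrist_torque'],s['qpos'].round(4),T.round(4).tolist())
f,_=snap('side','s9'); zoom(f,190,130,340,270,4,'s9z')
E
```

```text
[ 1.51024766 -1.19565082  4.85202134] [-0.23052001 -0.26824201  0.03773124] [0.0517 0.4054 1.9074 0.0084 0.8215 1.6704] [[0.0071, -0.0534, -0.9985, 550.4885], [0.0066, -0.9985, 0.0535, 32.1048], [-1.0, -0.0069, -0.0067, 96.2251], [0.0, 0.0, 0.0, 1.0]]
```

View pics/w9_raw.png

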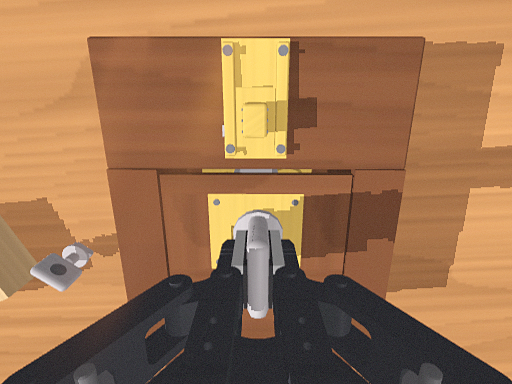

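View pics/s9z.png

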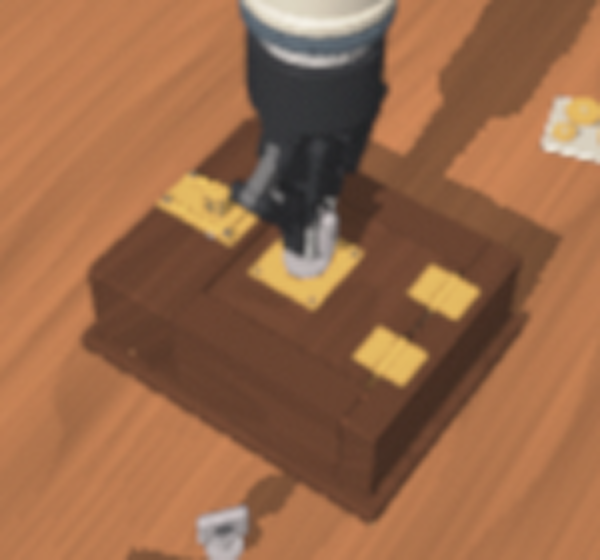

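The key has turned with the hand, bow now across the keyhole (wrist view: bow at (258,265), slide tab at (254,120) untouched). Now a gentle tug.

Call:
drive_tool(rows=[-1,0,0,0,0,0,0,-2,0,0,0,0,0,0,-3,0,0,0,0,0,0,-3.5,0,0,0,0,0,0,-3.5,0,0,0,0,0,0])

```text
clock: 11.92
eef_pos: [550.1, 32.1, 99.5]
tcp_rot: [-2.287, 1.562, 0.802]
contact_force: [-0.3, 0.7, -2.5]
opening: 0.113
```

Call:
drive_tool(rows=[-0.5,0,0,0,0,0,0,-1,0,0,0,0,0,0,-1,0,0,0,0,0,0])

```text
clock: 12.3
eef_pos: [550.2, 32.1, 100.6]
tcp_rot: [-2.292, 1.562, 0.796]
contact_force: [0.5, 0.5, -3.6]
opening: 0.109
```

Call:
drive_tool(rows=[-0.5,0,0,0,0,0,0,-1,0,0,0,0,0,0,-1,0,0,0,0,0,0])

```text
clock: 12.68
eef_pos: [550.2, 32.1, 101.6]
tcp_rot: [-2.302, 1.562, 0.786]
contact_force: [0.6, 0.7, -2.9]
opening: 0.111
```

Call:
drive_tool(rows=[-0.5,0,0,0,0,0,0,-1,0,0,0,0,0,0,-1,0,0,0,0,0,0])

```text
clock: 13.05
eef_pos: [550.2, 32.1, 102.7]
tcp_rot: [-2.308, 1.561, 0.78]
contact_force: [0.2, -0.0, -2.8]
opening: 0.111
```

Call:
drive_tool(rows=[-0.5,0,0,0,0,0,0,-1,0,0,0,0,0,0,-1.5,0,0,0,0,0,0,-1.5,0,0,0,0,0,0])

```text
clock: 13.55
eef_pos: [550.3, 32.1, 104.3]
tcp_rot: [-2.322, 1.561, 0.766]
contact_force: [-0.2, 0.3, -3.5]
opening: 0.114
```

```bash
python3 - <<'E'
from h import *
f,T=snap('wrist','w10'); s=r.sense(); print(s['contact_force'],s['wrist_torque'],T.round(4).tolist())
f,_=snap('side','s10'); zoom(f,190,130,340,270,4,'s10z')
E
```

```text
[ 0.43478774  0.70176619 -3.56978237] [ 0.05931878 -0.1429676   0.02711511] [[0.0068, -0.0535, -0.9985, 550.2846], [0.0066, -0.9985, 0.0535, 32.0674], [-1.0, -0.0069, -0.0065, 104.2742], [0.0, 0.0, 0.0, 1.0]]
```

View pics/w10_raw.png

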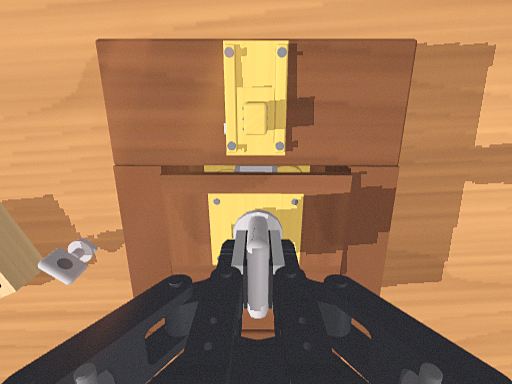

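View pics/s10z.png

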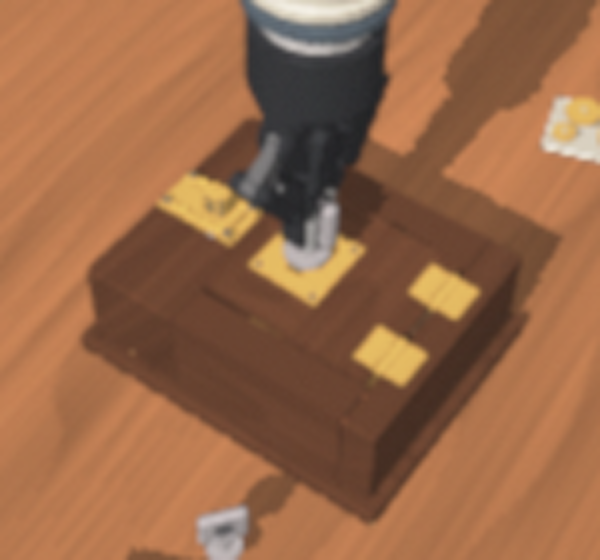

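The hatch is rising freely (the side view shows its far edge standing proud, a step at (210,290)) with only ~2 N; it is not caught, so the slide stays alone. I'll continue along the hinge arc, leaning with it; let me compute the poses.

```bash
cat > arc.py <<'E'
from h import *
import sys
yaw=np.radians(-3.3); ex=np.array([np.cos(yaw),np.sin(yaw),0]); ey=np.array([-np.sin(yaw),np.cos(yaw),0]); ez=np.array([0,0,1.])
slot=np.array([550.6,32.4,80]); hinge=slot-82*ex
def target(th,lean,play=3,up=16):
    a=82; n=35+play
    # key_grip position on hatch at th; TCP is 19 along tool x from it
    g=hinge+ex*(a*np.cos(th)-n*np.sin(th))+ez*(a*np.sin(th)+n*np.cos(th))
    xt=ex*np.sin(lean)-ez*np.cos(lean)
    zt=-(ex*np.cos(lean)+ez*np.sin(lean))
    yt=np.cross(zt,xt)
    T=np.eye(4); T[:3,:3]=np.c_[xt,yt,zt]; T[:3,3]=g+19*xt; return T
def rows(ths,leans,play=3):
    T0=tool()
    for th,l in zip(ths,leans):
        D=np.linalg.inv(T0)@target(th,l,play)
        print(round(th,3),D[:3,3].round(1),np.degrees(R.from_matrix(D[:3,:3]).as_rotvec()).round(1))
E
python3 - <<'E'
from arc import *
from scipy.optimize import least_squares
d=np.array([[.3537,1.6341,1.1552,624.6,230.5],[.037,2.031,1.071,425.8,231.6],[.4054,1.9074,.8215,551.4,96.2],[.405,1.9078,.8229,550.7,96.3]])
def res(p):
    r0,h,L1,L2,c=p; a=d[:,0];b=d[:,0]+d[:,1]+c
    return np.r_[r0+L1*np.sin(a)+L2*np.sin(b)-d[:,3],h+L1*np.cos(a)+L2*np.cos(b)-d[:,4],(p-[0,0,450,450,0])*[1e-3,0,1e-3,1e-3,1]]
s=least_squares(res,[0,0,450,450,0]); print(s.x.round(3),s.fun.round(2))
print(r.sense()['qpos'].round(4)); print(target(.06,0).round(3).tolist())
rows([.06,.12,.18,.24],[0,.08,.16,.24])
E
```

```text
[ 2.50000e-02 -6.17940e+01  5.73918e+02  4.91903e+02  1.08000e-01] [-0.05  0.08 -0.26  0.23 -0.31  0.41 -0.04 -0.05  0.   -0.    0.12  0.04
  0.11]
[0.0516 0.3935 1.903  0.0084 0.8381 1.6704]
[[0.0, -0.058, -0.998, 548.178], [-0.0, -0.998, 0.058, 32.54], [-1.0, 0.0, -0.0, 103.849], [0.0, 0.0, 0.0, 1.0]]
0.06 [ 0.4 -0.3  2.1] [ 0.2 -0.4  0.4]
0.12 [-4.4 -0.4  3.3] [0.2 4.2 0.4]
0.18 [-9.1 -0.4  4.7] [0.2 8.8 0.4]
0.24 [-13.8  -0.5   6.5] [ 0.2 13.4  0.4]
```

```bash
python3 - <<'E'
from arc import *
L1,L2,c,h=573.9,491.9,.108,-61.8
for Lt in (250,330,420):
  for th,l in [(0.06,0),(.6,.3),(.6,.45),(.6,.6),(.7,.7)]:
    T=target(th,l); rr=np.hypot(*T[:2,3])-Lt*np.sin(l); zz=T[2,3]-h-Lt+Lt*np.cos(l)
    D=np.hypot(rr,zz); k=np.arccos((D*D-L1**2-L2**2)/(2*L1*L2)); 
    a=np.arctan2(rr,zz)-np.arctan2(L2*np.sin(k),L1+L2*np.cos(k)); j3=k-c; j5=np.pi-l-a-j3
    print(Lt,th,l,'j2 %.2f j3 %.2f j5 %.2f'%(a,j3,j5))
E
```

```text
250 0.06 0 j2 0.39 j3 1.91 j5 0.84
250 0.6 0.3 j2 0.22 j3 2.10 j5 0.53
250 0.6 0.45 j2 0.19 j3 2.17 j5 0.33
250 0.6 0.6 j2 0.18 j3 2.24 j5 0.11
250 0.7 0.7 j2 0.17 j3 2.30 j5 -0.03
330 0.06 0 j2 0.39 j3 1.91 j5 0.84
330 0.6 0.3 j2 0.19 j3 2.15 j5 0.51
330 0.6 0.45 j2 0.16 j3 2.24 j5 0.29
330 0.6 0.6 j2 0.15 j3 2.34 j5 0.05
330 0.7 0.7 j2 0.14 j3 2.41 j5 -0.11
420 0.06 0 j2 0.39 j3 1.91 j5 0.84
420 0.6 0.3 j2 0.16 j3 2.20 j5 0.48
420 0.6 0.45 j2 0.12 j3 2.33 j5 0.25
420 0.6 0.6 j2 0.12 j3 2.45 j5 -0.03
420 0.7 0.7 j2 0.13 j3 2.54 j5 -0.22
```

Call:
drive_tool(rows=[-2.5,-0.1,1.5,0,2,0.1,0,-5,-0.2,2.5,0,4.2,0.2,0,-7,-0.3,3.3,0.1,6.5,0.2,0,-9,-0.3,4.2,0.1,8.8,0.3,0,-11.5,-0.4,5,0.2,11,0.3,0,-14,-0.4,6,0.2,13.4,0.4,0,-14,-0.4,6,0.2,13.4,0.4,0,-14,-0.4,6,0.2,13.4,0.4,0])

```text
clock: 14.65
eef_pos: [544.2, 32.7, 118.2]
tcp_rot: [-3.14, 1.332, -0.056]
contact_force: [-0.5, 0.5, -2.6]
opening: 0.111
```

```bash
python3 - <<'E'
from arc import *
f,T=snap('wrist','w11'); s=r.sense(); print(s['contact_force'],s['wrist_torque'],s['qpos'].round(4),T.round(4).tolist())
f,_=snap('side','s11'); zoom(f,190,130,340,270,4,'s11z')
rows([.24,.3,.36,.42,.48,.54],[.24,.27,.3,.33,.36,.39])
E
```

```text
[-0.84130901 -0.01159347 -2.75605296] [-0.00854944  0.33778676 -0.04722196] [ 0.077   0.276   2.0758 -0.0599  0.5532  1.7529] [[0.2366, -0.0578, -0.9699, 544.1636], [-0.0133, -0.9983, 0.0562, 32.6701], [-0.9715, -0.0004, -0.2369, 118.1715], [0.0, 0.0, 0.0, 1.0]]
0.24 [ 0.  -0.1  0.7] [-0.  0.  0.]
0.3 [-4.8 -0.1  2.6] [-0.   1.7  0. ]
0.36 [-9.6 -0.1  4.7] [-0.   3.5  0. ]
0.42 [-14.1  -0.1   7.2] [-0.   5.2  0. ]
0.48 [-18.5  -0.1   9.8] [-0.   6.9  0. ]
0.54 [-22.7  -0.1  12.8] [-0.   8.6  0. ]
```

View pics/w11_raw.png

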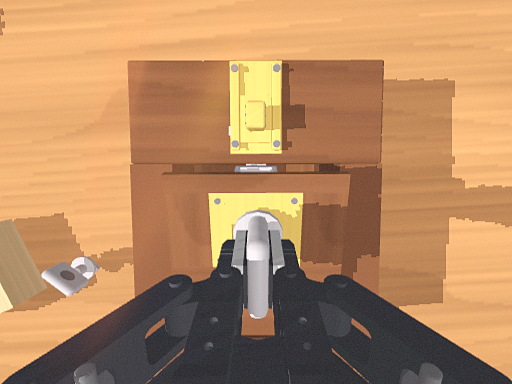

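View pics/s11z.png

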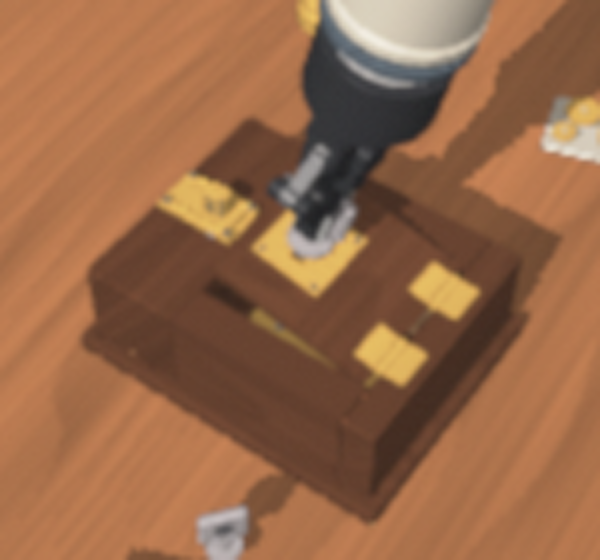

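Hatch clearly open about 0.24 rad, wedge gap visible in the side view at (270,320); forces stay under 3 N.

Call:
drive_tool(rows=[-2.4,0,1.3,0,0.9,0,0,-4.8,0,2.6,0,1.7,0,0,-7.2,0,3.6,0,2.6,0,0,-9.6,0,4.7,0,3.5,0,0,-12,0,6,0,4.4,0,0,-14.2,0,7.2,0,5.2,0,0,-16.4,0,8.5,0,6,0,0,-18.5,0,9.8,0,6.9,0,0,-20.6,0,11.3,0,7.8,0,0,-22.7,0,12.8,0,8.6,0,0])

```text
clock: 16.0
eef_pos: [528.4, 33.8, 138.4]
tcp_rot: [-3.139, 1.176, -0.055]
contact_force: [8.1, -2.5, -2.3]
opening: 0.11
```

```bash
python3 - <<'E'
from arc import *
s=r.sense(); print(s['contact_force'],s['wrist_torque'],s['qpos'].round(4))
rows([.54,.58,.62,.66,.7,.74,.78],[.39,.4,.41,.42,.43,.44,.45])
f,_=snap('side','s12'); zoom(f,190,130,340,270,4,'s12z')
E
```

```text
[ 8.14748773 -2.53481411 -2.33140344] [-0.29787514 -1.28841647 -0.0801558 ] [ 0.0994  0.178   2.203  -0.1622  0.3748  1.8674]
0.54 [0.4 0.2 2. ] [-0.  -0.3  0.1]
0.58 [-2.5  0.1  3.9] [-0.   0.3  0.1]
0.62 [-5.4  0.1  5.9] [-0.   0.9  0.1]
0.66 [-8.3  0.1  7.9] [-0.   1.5  0.1]
0.7 [-11.    0.1  10.1] [-0.   2.   0.1]
0.74 [-13.6   0.1  12.4] [-0.   2.6  0.1]
0.78 [-16.1   0.1  14.8] [-0.   3.2  0.1]
```

View pics/s12z.png

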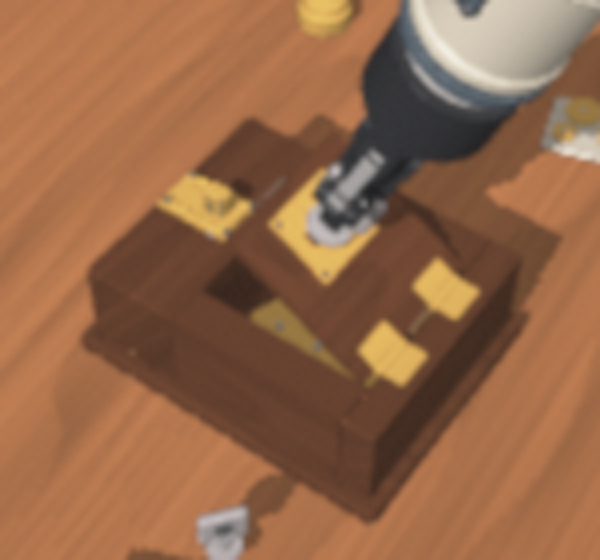

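```bash
python3 - <<'E'
from arc import *
rows([.56,.58,.6,.62,.64,.66,.68,.7],[.42,.44,.46,.475,.49,.5,.51,.52])
E
```

```text
0.56 [-0.9  0.2  2.3] [-0.   1.4  0.1]
0.58 [-2.4  0.2  2.9] [-0.   2.6  0.1]
0.6 [-3.9  0.2  3.6] [-0.   3.7  0.1]
0.62 [-5.3  0.2  4.4] [-0.   4.6  0.1]
0.64 [-6.8  0.2  5.3] [-0.   5.4  0.1]
0.66 [-8.2  0.2  6.2] [-0.   6.   0.1]
0.68 [-9.6  0.2  7.2] [-0.   6.6  0.1]
0.7 [-10.9   0.2   8.2] [-0.   7.1  0.1]
```

Call:
drive_tool(rows=[-0.9,0.1,1.2,0,1.4,0,0,-2.4,0.1,2.2,0,2.6,0,0,-3.9,0.1,3.2,0,3.7,0,0,-5.3,0.1,4.2,0,4.6,0,0,-6.8,0.2,5.2,0,5.4,0,0,-8.2,0.2,6.2,0,6,0,0,-9.6,0.2,7.2,0,6.6,0,0,-10.9,0.2,8.2,0,7.1,0,0,-10.9,0.2,8.2,0,7.1,0,0])

```text
clock: 17.18
eef_pos: [517.6, 34.5, 146.6]
tcp_rot: [-3.138, 1.048, -0.054]
contact_force: [6.7, -2.4, 0.8]
opening: 0.108
```

```bash
python3 - <<'E'
from arc import *
s=r.sense(); print(s['contact_force'],s['wrist_torque'],s['qpos'].round(4),s['qvel'].round(3))
rows([.66,.7],[.5,.52])
f,T=snap('wrist','w13'); print(T.round(3).tolist())
f,_=snap('side','s13'); zoom(f,190,130,340,270,4,'s13z')
E
```

```text
[ 6.67459898 -2.3728341   0.8170406 ] [-0.4563182  -1.02814133 -0.24875179] [ 0.1211  0.1289  2.3058 -0.4312  0.2097  2.1495] [ 0.002  0.002 -0.004  0.011  0.006 -0.013]
0.66 [3.4 0.2 0.1] [-0.  -1.3  0.1]
0.7 [0.4 0.2 1.7] [-0.  -0.1  0.1]
[[0.498, -0.057, -0.865, 517.641], [-0.027, -0.998, 0.05, 34.478], [-0.867, -0.002, -0.499, 146.59], [0.0, 0.0, 0.0, 1.0]]
```

View pics/s13z.png

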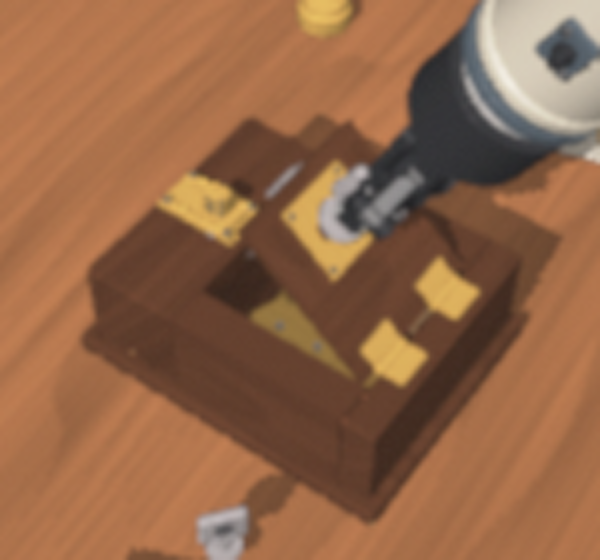

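View pics/w13_raw.png

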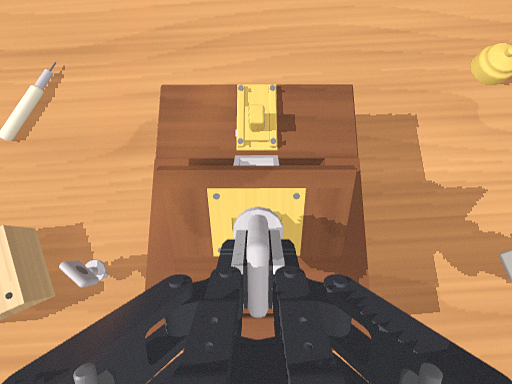

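Both views show the hatch well open with the key locked. I'll triangulate the plate's far-left screw (wrist (216,197), side zoom (291,216)) to check the angle.

```bash
python3 - <<'E'
from arc import *
T=np.load('pics/w13_T.npy'); Cw=cam('wrist',T); Cs=cam('side')
zs=lambda p:np.array(p)/4+[190,130]-.5+.12
def tri(a,b):
    def ray(C,uv): 
        P,f,cx,cy=C; d=P[:3,:3]@np.array([(uv[0]-cx)/f,(uv[1]-cy)/f,1]); return P[:3,3],d/np.linalg.norm(d)
    o1,d1=ray(Cw,a);o2,d2=ray(Cs,b)
    t=np.linalg.lstsq(np.c_[d1,-d2],o2-o1,rcond=None)[0]; p,q=o1+t[0]*d1,o2+t[1]*d2
    return (p+q)/2,np.linalg.norm(p-q)
for n,a,b in [('far +y screw',(216,197),zs((291,216))),('far edge +y corner',(155,166),None)]:
    if b is None: continue
    X,e=tri(a,b); v=X-hinge; print(n,X.round(1),'gap',e.round(1),'x',v@ex,'y',v@ey,'z',v[2],'angle',np.arctan2(v[2],v@ex),'dist',np.hypot(v[2],v@ex))
E
```

```text
far +y screw [547.3  56.2 146.6] gap 0.5 x 77.29368340006644 y 23.558338365381456 z 66.62265404180698 angle 0.7113861511504418 dist 102.04357659903933
```

```bash
python3 - <<'E'
from arc import *
for i in range(4):
    f,T=snap('wrist','w14'); s=r.sense(); print(s['clock'],s['eef_pos'].round(2),s['contact_force'].round(1),np.abs(s['qvel']).max().round(3),s['opening'].round(3))
d=cv2.absdiff(f,cv2.imread('pics/w13_raw.png')); print(d.mean(),(d.max(2)>40).sum())
f,_=snap('top','t14'); zoom(f,130,130,400,260,2.9,'t14z')
E
```

```text
Traceback (most recent call last):
AttributeError: 'float' object has no attribute 'round'
```

```bash
python3 - <<'E'
from arc import *
for i in range(4):
    f,T=snap('wrist','w14'); s=r.sense(); print(s['clock'],s['eef_pos'].round(2),s['contact_force'].round(1),np.abs(s['qvel']).max().round(3),round(float(s['opening']),3))
d=cv2.absdiff(f,cv2.imread('pics/w13_raw.png')); print(d.mean(),(d.max(2)>40).sum())
f,_=snap('top','t14'); zoom(f,130,130,400,260,2.9,'t14z')
E
```

```text
17.375 [517.72  34.48 146.57] [ 6.5 -3.   0.5] 0.001 0.111
17.425 [517.69  34.48 146.53] [ 6.1 -1.5  0.2] 0.001 0.11
17.475 [517.71  34.48 146.55] [ 6.4 -2.8  0.1] 0.002 0.107
17.525 [517.7   34.5  146.54] [ 5.7 -2.9 -0.3] 0.002 0.111
2.593449910481771 95
```

View pics/t14z.png

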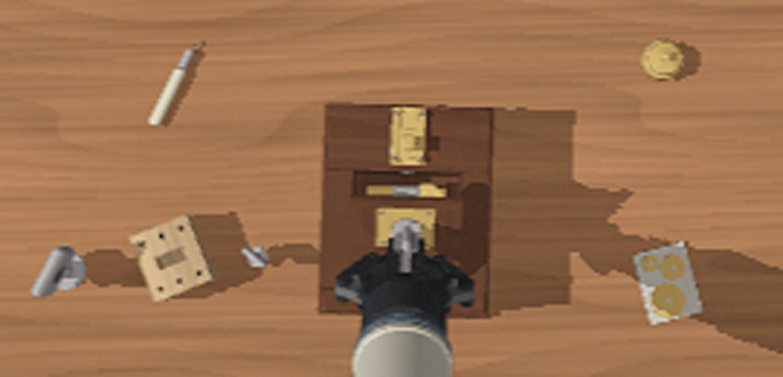

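The top view shows the pin vise (175,85), oil pot (662,60), gear plate (667,282) and look-alikes where they were. The hatch is open and still, with the key standing in it in the grip.

```bash
python3 - <<'E'
from rig import sign_off
print(sign_off())
E
```

```text
the job is handed in; nothing more can be done
None
```

The job is handed in: the hatch is held open at about 0.71 rad (41°) by the locked key, still gripped. `sign_off` gave no verdict, so this rests on my own checks.

**What I did:** I took the key from its block, seated it in the keyhole until the collar met the brass (3–5 N), and turned it a quarter turn. I then tugged it upward. The hatch rose freely at about 2 N, so the bolt had not caught it and I left the slide untouched. I lifted the hatch along its hinge arc with the hand leaning, to about 0.52 rad. That is short of the hatch's angle because a wrist joint was near its range limit, so the key had to tilt slightly in the fingers.

**Last checks:**
- **Opening angle:** a plate screw triangulated from two views gave 0.71 rad. It came out 102 mm from the hinge, as expected.
- **Key:** by the tool pose it is about 37 mm from the keyhole and turned across it.
- **Stillness:** joint speeds were 0.002 rad/s or less and the pose held to about 0.2 mm.
- **Bench:** the oil pot, gear plate, pin vise and look-alikes looked unmoved in the top view, by eye only.

**One imperfect point:** a sideways force of about 6 N remained between key and hatch, from that tilt in the fingers. None of the checks failed.

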